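Load the mixing balls through the shutter funnel

TASK

Load the shaker jar under the filling stand: while the spring shutter below the funnel stays shut, lift the white enamelled scoop by its top handle, tip all three blue mixing balls into the funnel, and stand the empty scoop back upright on the bench, clear of the stand. Then draw the shutter out by its black knob, against its spring, to half travel (the knob level with the red marks on the rails; at full travel the throat is blocked again), so that all three balls drop into the jar, and finish the program while still holding the shutter there. Leave the jar upright in its place, and do not push the bottle, spare jar or tools about.

Things in the scene. Friction and masses are not known exactly. Their poses are not given: they have to be found in the camera images.
- stand: Filling stand, fixed: dark wood base 130 x 150 mm (x, y), brass posts, plywood deck 103 mm up, aluminium funnel on top. Origin: underside of the base, on the funnel's vertical axis. The shutter is drawn out towards the stand's -y. Two rails (38 mm either side, tops 111 mm up) reach 250 mm to -y; a red mark on each, 185 mm from the axis, shows half travel
- funnel_rim (a point): Centre of the funnel's mouth, 183 mm above the bench; the mouth is 145 mm across inside, 150 mm outside. The cone narrows over 60 mm to a throat 48 mm wide that ends 111 mm above the bench, just over the shutter; the balls wait there while the shutter is shut
- shutter (a joint): Travel of the shutter in m, towards the stand's -y: 0 shut (its spring holds it there), 0.040 half travel (its opening lies right under the throat), 0.080 fully out (throat blocked again). The spring pulls it shut with 4 N at 0, 13 N at half travel, 22 N fully out (225 N/m)
- shutter_knob (a point): Grip point of the shutter's black knob: an upright post 18 mm in diameter, 109 to 167 mm above the bench; this point is on its axis, 148 mm up. It moves with the shutter: 145 mm from the funnel's axis on the stand's -y side when shut, 185 mm at half travel. Under it runs the flat shutter plate, 62 mm wide, top 109 mm up
- jar: Clear plastic shaker jar, open, 60 mm outside and 54 mm inside diameter, 78 mm tall, standing loose on the stand's base (12 mm up) right under the throat. Origin: centre of its underside
- jar_in (a point): Centre of the jar's inner floor, 5 mm above its underside
- scoop: Loose white enamelled scoop, about 0.16 kg, 104 mm long (x), 54 mm wide (y), walls 40 mm high. Origin: underside, at the middle. z is up. Its open mouth faces its +x; the inner floor climbs 10 degrees towards the mouth, so the balls stay at the back until it is tipped mouth-down by more than 10 degrees (45 to 50 degrees empties it)
- scoop_grip (a point): Grip point on the scoop's pale wooden handle, a bar along the scoop's x, 14 mm wide and 18 mm high, free on both sides, reaching from 56 mm behind to 40 mm in front of this point. The point is 5 mm behind the scoop's origin and 82 mm above its underside (bar: 73 to 91 mm)
- scoop_mouth (a point): Middle of the lower lip of the scoop's mouth, where the balls roll out: 51 mm in front of the scoop's origin, 22 mm above its underside; the mouth is 48 mm wide
- ball0_center (a point): Centre of a blue glazed mixing ball, 20 mm in diameter, 10 g; three alike, at the start at the back of the scoop
- ball1_center (a point): Centre of a blue glazed mixing ball, 20 mm in diameter, 10 g; three alike, at the start at the back of the scoop
- ball2_center (a point): Centre of a blue glazed mixing ball, 20 mm in diameter, 10 g; three alike, at the start at the back of the scoop
- varnish: Bystander: amber bottle, 60 mm in diameter, 130 mm tall. Origin: centre of its underside
- spare_jar: Bystander: empty clear jar like the other, 60 mm in diameter, 78 mm tall, on the bench. Origin: centre of its underside
- hammer: Bystander: hammer lying on the bench. Origin: under its middle
- brush: Bystander: brush lying on the bench. Origin: under its middle
- plane: Bystander: wooden hand plane, 190 x 60 mm, about 110 mm tall at its iron. Origin: underside, at the middle
- square: Bystander: try square lying flat. Origin: under the middle of its dark stock
- chisel: Bystander: blue-handled chisel lying on the bench. Origin: under its middle

How it is judged (in metres and radians):
On the way, in this order (a step that is already met when the one before it is completed fails the run):
1. all three balls lie in the funnel, the shutter still shut (travel under 8 mm) (horizontal distance between each of ball0_center, ball1_center, ball2_center and funnel_rim below 0.068 m and z of ball0_center in the frame of funnel_rim between -0.076 and 0 m and z of ball1_center in the frame of funnel_rim between -0.076 and 0 m and z of ball2_center in the frame of funnel_rim between -0.076 and 0 m and value of joint shutter below 0.008 m), for 0.2 s.
2. the empty scoop stands upright on the bench, let go, the shutter still shut and the balls in the funnel (all of step 1 and height (world z) of scoop below 0.006 m and angle between scoop's own z axis and vertical below 0.1 rad and linear speed of scoop below 0.02 m/s and contact force between scoop and the arm below 0.1 N and contact force between scoop and the fingers below 0.1 N), for 0.2 s.
3. the shutter is held at half travel (40 mm, within 7 mm) by the robot and all three balls are in the jar (horizontal distance between each of ball0_center, ball1_center, ball2_center and jar_in below 0.027 m and z of ball0_center in the frame of jar_in between 0 and 0.065 m and z of ball1_center in the frame of jar_in between 0 and 0.065 m and z of ball2_center in the frame of jar_in between 0 and 0.065 m and value of joint shutter between 0.033 and 0.047 m and contact force between any of the fingers, the arm and shutter above 3 N), for 0.2 s.
At the end, for the whole second after the job is handed in: The robot is still holding the shutter (contact force over 3 N) steady at half travel, 40 mm within 7 mm; all three balls are in the jar, which stands upright within 12 mm of its place; the scoop stands upright on the bench (within 0.1 rad), let go, at least 85 mm from the funnel's axis (all of step 3 and velocity of joint shutter between -0.01 and 0.01 m/s and height (world z) of scoop below 0.006 m and angle between each of scoop, jar's own z axis and vertical below 0.1 rad and linear speed of scoop below 0.02 m/s and contact force between scoop and the arm below 0.1 N and contact force between scoop and the fingers below 0.1 N and horizontal distance between jar and stand below 0.012 m and horizontal distance between scoop and stand above 0.085 m); the arm keeps its last pose, push and grip.
It fails at once if a bystander (bottle, spare jar or tool) is pushed more than 40 mm or knocked over (distance of any of varnish, spare_jar, hammer, brush, plane, square, chisel from where it was at the start of the episode above 0.04 m or angle between any of varnish, spare_jar's own z axis and vertical above 0.5 rad).
It fails at once if the jar is knocked over (angle between jar's own z axis and vertical above 0.5 rad).
It also fails if it takes over 72 s, if anything falls off the work surface, if the arm or the gripper's body presses on something with over 40 N, if the wrist force passes 120 N, or if a joint passes its speed limit or range.

ROBOT

A 6-joint arm with a two-finger parallel gripper is mounted at the origin on the work surface. World frame = base frame: x ahead of the robot, y to its left, z up, the work surface at z = 0. Lengths are in mm, angles in rad, forces in N, time in s.
With the tool pointing down it reaches from about 325 to 900 mm from the base axis. Payload 3.5 kg.
Tool frame: the origin (TCP) lies midway between the tips of the shut fingers; the grasp point (between the pads) lies 19 mm behind it (robot.grip_point_offset is the distance from the TCP to the grasp point, in mm); z points along the fingers, y is the line along which they close (so a half turn about z gives the same grasp; the last joint's range is limited). The gripper opens to 85 mm and grips with 20 to 120 N. Pads are 22 mm wide; open, the fingers measure 114 mm over their backs; the gripper's body (76 mm by 85 mm) begins 54 mm behind the grasp point. The pads swing forward as they close: fully open they stand 13 mm farther back than shut.
Start: joints at [-1.388, 0.276, -0.026, 1.268, 0, 1.467], TCP at [176.191, -599.649, 194.013] pointing down, gripper open.
Joint ranges: [-3.12, 3.12], [-0.85, 1.88], [-1.08, 1.24], [-1.95, 2.15], [-1.57, 1.53], [-3.14, 3.14]. Speed limits (rad/s): [2.57, 2.57, 3.14, 3.14, 3.14, 3.14].

INTERFACE

Orientations are given as a unit quaternion [w, x, y, z].
In Python, from station import robot, viewer, order, get_clock, get_qpos, get_qvel, get_joint_torque, get_position, get_orientation, get_contact_force, get_moment, get_grip_width, get_finger_force gives the robot as it stands. The module is installed in compiled form; this text tells all that it offers. Calls block until the motion is done:
- robot.move_ptp(position, orientation): joint-space move of the TCP to a pose.
- robot.move_linear(position, frame=None, v=150, threshold=None): straight line of the TCP; frame=None keeps the orientation; v is the mean speed in mm/s. With threshold (N) it stops when the force on the tool has changed by that much, and returns True; else False.
- robot.movej(angles): joint-space move.
- robot.move_gripper(opening, effort=None): opening from 0.0 (shut) to 1.0 (fully open); effort is the grip in N (None keeps the last); returns when the fingers have stopped.
- robot.dwell(seconds).
- robot.inverse_kinematics(position, orientation): joint angles nearest the present ones, or None.
- viewer.capture(name): name is "scene" or "top" or "wrist"; returns the picture (400x640x3 uint8, red, green, blue); there is no depth.
- viewer.calibration(name): a dict with "K" (3x3 intrinsics, pixels), "world_from_camera" (4x4, takes a point from camera to world coordinates). Camera axes: x right, y down, z forward; pixel columns grow to the right and rows downward; lengths in mm; the calibration is good to about 2 mm. A picture is of the moment at which its call begins: read the wrist's pose just before it. calibration takes no time and is no camera call; for the wrist camera it gives the pose at the moment of the call.
A pose or a line that the arm cannot do raises robot.Unreachable and nothing moves.
- order.close_job(): hands the job in; it is judged then, once.
Readings, each from a call of its own:
- get_clock(): time.
- get_qpos(): joint angles.
- get_qvel(): joint speeds.
- get_joint_torque(): joint torques, N m.
- get_position(): TCP position.
- get_orientation(): TCP orientation.
- get_contact_force(): force on the tool from outside, world axes, zero at the start.
- get_moment(): the same for the moment, N m.
- get_grip_width(): opening from 0.0 (shut) to 1.0 (fully open).
- get_finger_force(): force on a finger pad.
Only numpy, scipy, OpenCV 4.12 (cv2) and the standard library are available. Lean on these libraries where they do the work, as an engineer would, in place of code of your own. Each camera call takes 0.05 s, during which the arm holds its last target. There are 200 camera calls.

## Working session

There is one attempt and no reset: what is moved stays moved. The work goes in short steps, each a Python script; the robot and the scene stay as the last script left them, time stands still between calls to the robot, and variables do not carry over. Pictures are saved under pics/ and viewed, at most 10 in all, crops included, and the job is handed in when it is done.

```bash
mkdir -p pics; ls
python3 - <<'E'
from station import *
import cv2,numpy as np
for n in ("scene","top"):
    im=viewer.capture(n); cv2.imwrite(f"pics/{n}0.png",im[:,:,::-1])
    c=viewer.calibration(n); print(n,np.round(c["K"],1).tolist(),np.round(c["world_from_camera"],3).tolist())
print(get_clock(),get_orientation())
E
```

```text
pics
scene [[456.6, 0.0, 319.0], [0.0, 456.6, 199.3], [0.0, 0.0, 1.0]] [[0.087, 0.554, -0.828, 1692.408], [0.996, -0.038, 0.079, -109.617], [0.013, -0.831, -0.555, 862.21], [0.0, 0.0, 0.0, 1.0]]
top [[458.0, 0.0, 318.0], [0.0, 458.0, 200.1], [0.0, 0.0, 1.0]] [[0.023, -0.991, 0.133, 377.47], [-1.0, -0.022, 0.004, -36.102], [-0.001, -0.133, -0.991, 1691.055], [0.0, 0.0, 0.0, 1.0]]
0.1 [-1.03815089e-03  9.89808939e-01  1.42397976e-01 -4.55912437e-05]
```

View pics/scene0.png

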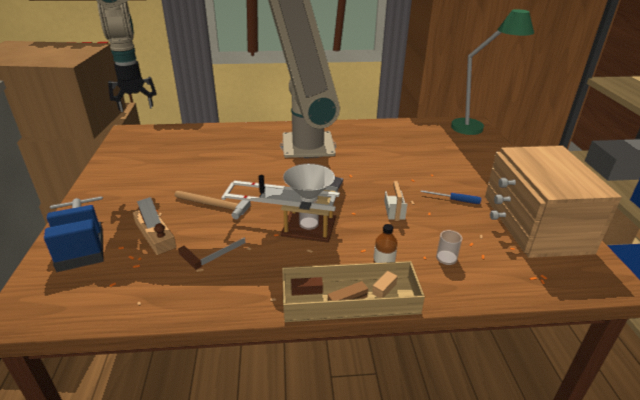

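View pics/top0.png

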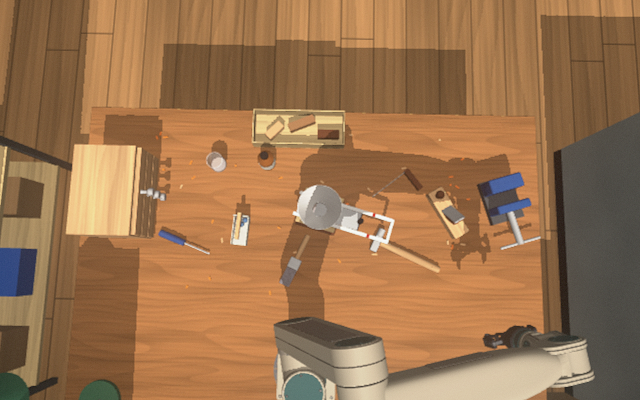

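The scene view shows the stand at about (310,200) with its rails to the left, and the scoop at (397,205). In the top view the funnel is at (320,207), the rails run to the right, and the scoop is at (240,227). I'll enlarge both.

```bash
cat > h.py <<'E'
import numpy as np, cv2
from station import *
def ray(n,uv,cal=None):
    c=cal or viewer.calibration(n); K=np.array(c["K"]);T=np.array(c["world_from_camera"])
    d=T[:3,:3]@np.linalg.inv(K)@np.array([uv[0],uv[1],1.]); return T[:3,3],d
def onz(n,uv,z,cal=None):
    o,d=ray(n,uv,cal); return o+d*(z-o[2])/d[2]
def proj(n,p,cal=None):
    c=cal or viewer.calibration(n); K=np.array(c["K"]);T=np.array(c["world_from_camera"])
    q=K@(T[:3,:3].T@(np.asarray(p,float)-T[:3,3])); return q[:2]/q[2]
E
python3 - <<'E'
import cv2,numpy as np
t=cv2.imread("pics/top0.png")[170:270,210:410]; s=cv2.imread("pics/scene0.png")[155:255,215:415]
cv2.imwrite("pics/crop0.png",cv2.resize(np.vstack([t[:, :],s]),None,fx=3,fy=3,interpolation=cv2.INTER_CUBIC))
E
```

```text
(no output)
```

View pics/crop0.png

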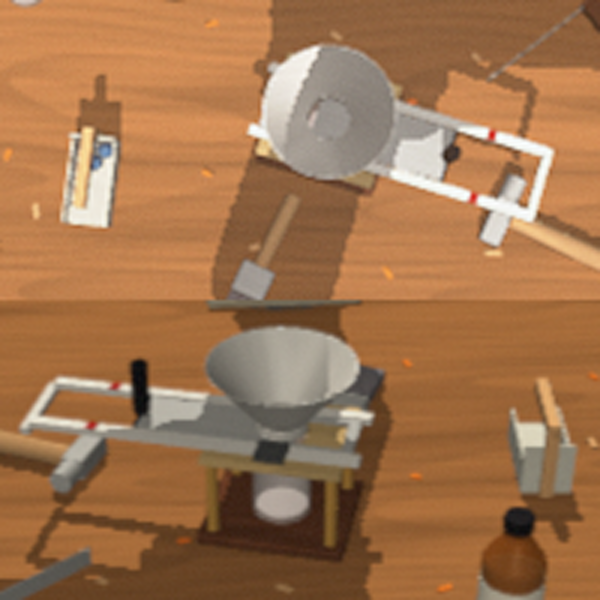

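```bash
cat >> h.py <<'E'
from scipy.spatial.transform import Rotation as R
def quat(M): q=R.from_matrix(M).as_quat(); return np.array([q[3],q[0],q[1],q[2]])
def scoopM(yaw,tilt=0): # scoop frame: x = mouth direction, tipped mouth down by tilt
    return (R.from_euler('z',yaw)*R.from_euler('y',tilt)).as_matrix()
def toolM(S,flip=False): # tool z = -scoop z, tool y = +-scoop y
    y=S[:,1]*(-1 if flip else 1); z=-S[:,2]; return np.column_stack([np.cross(y,z),y,z])
E
cat > est.py <<'E'
from h import *
f=lambda x,y:(210+x/3,170+y/3)
rim=onz("top",f(329.5,112),183); m1=onz("top",f(492,134),111); m2=onz("top",f(473,198),111); kn=onz("top",f(453,152),167)
a=onz("top",f(88,128),91); b=onz("top",f(80,208),91)
print("rim",rim,"marks",m1,m2,"mid",(m1+m2)/2,"knob",kn)
mid=(m1+m2)/2; d=(mid-rim)[:2]; print("d",np.hypot(*d),np.degrees(np.arctan2(d[1],d[0])), "markdir",np.degrees(np.arctan2(*(m1-m2)[[1,0]])))
print("bar",a,b,np.linalg.norm(a-b),np.degrees(np.arctan2(*(b-a)[[1,0]])))
E
python3 est.py
python3 - <<'E'
from h import *
print(robot.grip_point_offset)
C=viewer.calibration("wrist"); print(np.round(C["K"],1).tolist()); T=np.array(C["world_from_camera"]);q=get_orientation()
M=R.from_quat([q[1],q[2],q[3],q[0]]).as_matrix(); print(np.round(M.T@T[:3,:3],3), M.T@(T[:3,3]-get_position()))
E
```

```text
rim [555.69178615 -37.05421641 183.        ] marks [ 542.88014414 -225.33003912  111.        ] [ 468.56057491 -204.00751903  111.        ] mid [ 505.72035952 -214.66877907  111.        ] knob [ 515.91611155 -175.39106208  167.        ]
d 184.51036921535604 -105.71381856338586 markdir -16.008353229228614
bar [541.2942582  245.11610976  91.        ] [447.73428442 250.14800035  91.        ] 93.6951899291406 176.9214549470072
18.700000000000003
[[304.9, 0.0, 319.3], [0.0, 304.9, 199.3], [0.0, 0.0, 1.0]]
[[ 0.001 -0.953 -0.302]
 [ 1.     0.001  0.   ]
 [ 0.    -0.302  0.953]] [  76.81021304   -1.46641716 -179.65839749]
```

The top crop puts the funnel axis at (556,-37), the shutter direction at -105.8° and the mark distance at 184.5 mm, which matches the stated 185. The balls are at the far side of the scoop, so its mouth faces the robot (yaw about 177°). Next I check which pours are reachable and move above the scoop.

```bash
cat >> h.py <<'E'
OFF=robot.grip_point_offset
RIM=np.array([555.7,-37.05,183.]); SD=np.radians(-105.85); SDV=np.array([np.cos(SD),np.sin(SD),0])
def tcp_for_grip(g,S,flip): M=toolM(S,flip); return np.asarray(g)+M[:,2]*OFF, quat(M)
LIP=np.array([56,0,-60.]) # lip relative to grip point, scoop frame
def pour_pose(yaw,tilt,back,z,flip):
    S=scoopM(yaw,tilt); lip=RIM-back*np.array([np.cos(yaw),np.sin(yaw),0]); lip[2]=z
    return tcp_for_grip(lip-S@LIP,S,flip)
E
python3 - <<'E'
from h import *
lo=np.array([-3.12,-.85,-1.08,-1.95,-1.57,-3.14]);hi=np.array([3.12,1.88,1.24,2.15,1.53,3.14])
for flip in (0,1):
  for y in range(-180,180,20):
    r=[]
    for t in (0,15,30,50):
        j=robot.inverse_kinematics(*pour_pose(np.radians(y),np.radians(t),15,225,flip)); r.append(None if j is None else round(float(np.min([np.array(j)-lo,hi-np.array(j)])),2))
    print(flip,y,r)
g=np.array([485.4,248.1,82.]);
robot.move_linear([176.2,-599.6,330],v=300)
best=None
for flip in (0,1):
    p,q=tcp_for_grip(g+[0,0,180],scoopM(np.radians(177)),flip); j=robot.inverse_kinematics(p,q); print(flip,j)
E
```

```text
0 -180 [0.16, 0.18, 0.2, 0.2]
0 -160 [0.47, 0.54, 0.6, 0.39]
0 -140 [0.75, 0.9, 0.77, 0.56]
0 -120 [0.75, 0.84, 0.89, 0.66]
0 -100 [0.76, 0.75, 0.68, 0.49]
0 -80 [0.77, 0.65, 0.5, 0.24]
0 -60 [0.77, 0.58, 0.36, 0.06]
0 -40 [0.77, 0.52, 0.27, None]
0 -20 [0.77, 0.49, 0.22, None]
0 0 [0.77, 0.49, 0.21, None]
0 20 [0.77, 0.52, 0.26, None]
0 40 [0.77, 0.58, 0.35, 0.03]
0 60 [0.77, 0.66, 0.49, 0.21]
0 80 [0.77, 0.75, 0.68, 0.49]
0 100 [0.76, 0.85, 0.9, 0.7]
0 120 [0.75, 0.88, 0.81, 0.63]
0 140 [0.46, 0.52, 0.58, 0.44]
0 160 [0.15, 0.17, 0.18, 0.18]
1 -180 [0.74, 0.88, 0.65, 0.31]
1 -160 [0.74, 0.89, 0.69, 0.39]
1 -140 [0.75, 0.91, 0.77, 0.56]
1 -120 [0.75, 0.84, 0.89, 0.66]
1 -100 [0.76, 0.75, 0.68, 0.49]
1 -80 [0.77, 0.65, 0.5, 0.24]
1 -60 [0.77, 0.58, 0.36, 0.06]
1 -40 [0.58, 0.48, 0.27, None]
1 -20 [0.19, 0.15, 0.12, None]
1 0 [0.21, 0.17, 0.13, None]
1 20 [0.6, 0.49, 0.26, None]
1 40 [0.77, 0.58, 0.35, 0.03]
1 60 [0.77, 0.66, 0.49, 0.21]
1 80 [0.77, 0.75, 0.68, 0.49]
1 100 [0.76, 0.85, 0.9, 0.7]
1 120 [0.75, 0.92, 0.81, 0.63]
1 140 [0.74, 0.9, 0.72, 0.44]
1 160 [0.74, 0.88, 0.66, 0.32]
0 [ 0.35390961  0.1123165  -0.12341598  1.33506385  0.         -2.73532317]
1 [ 0.35390961  0.1123165  -0.12341598  1.33506385  0.          0.40626948]
```

Run:
```python
from h import *
g=np.array([485.4,248.1,82.])
p,q=tcp_for_grip(g+[0,0,140],scoopM(np.radians(177)),1)
robot.move_ptp(p,q); robot.move_gripper(0.5,60)
print(get_clock(),get_position(),p)
c=viewer.calibration("wrist"); im=viewer.capture("wrist")
for x in (-56,0,40):
    print(proj("wrist",g+scoopM(np.radians(177))@np.array([x,0,9.]),c))
import pickle; pickle.dump(c,open("cal1.pkl","wb")); cv2.imwrite("pics/w1.png",im[:,:,::-1])
```

```text
4.375 [485.42307418 248.07950179 203.30873582] [485.4 248.1 203.3]
[318.03350409 237.2237539 ]
[317.99468187 185.43595411]
[317.96417586 144.74174363]
```

View pics/w1.png

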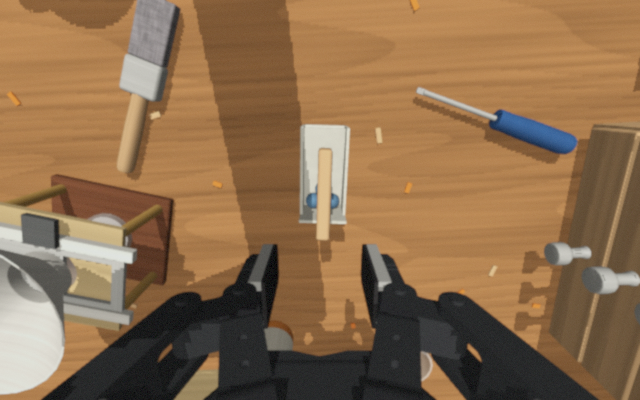

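The wrist view shows the scoop centred near (325,175), with the bar running from (325,148) at the front to (323,239) at the back and the balls at the back end. I'll measure the bar by colour mask and grasp it.

Run:
```python
from h import *
import pickle
c=pickle.load(open("cal1.pkl","rb")); im=cv2.imread("pics/w1.png")
hsv=cv2.cvtColor(im,cv2.COLOR_BGR2HSV)[120:245,312:338]
m=((hsv[...,1]>60)&(hsv[...,0]<30)&(hsv[...,2]>170)).astype(np.uint8)
m[224-120:]&=1
n,l,s,ce=cv2.connectedComponentsWithStats(m); k=1+np.argmax(s[1:,4]); print(s[k])
ys,xs=np.where(l==k)
from collections import Counter
for v in (150,170,190,210,235): r=xs[ys==v-120]; print(v, r.min()+312 if len(r) else None, r.max()+312 if len(r) else None)
top=[onz("wrist",(312+xs[ys==y].mean(),120+y),91,c) for y in (ys.min()+1,)][0]
a=onz("wrist",(325,149),91,c); b=onz("wrist",(323.3,239),91,c); print(a,b,np.linalg.norm(a-b))
```

```text
[   4   28   16   92 1195]
150 319 330
170 318 331
190 318 330
210 317 329
235 316 328
[449.83178851 256.68578858  91.        ] [543.63877034 250.5714171   91.        ] 94.00603905115567
```

```bash
cat >> h.py <<'E'
G0=np.array([488.5,254.2,82.]); Y0=np.radians(176.3)
E
python3 - <<'E'
from h import *
p,q=tcp_for_grip(G0+[0,0,40],scoopM(Y0),1)
robot.move_linear(p,q,v=120)
p,q=tcp_for_grip(G0,scoopM(Y0),1)
print("hit",robot.move_linear(p,q,v=60,threshold=8), get_position(),p)
robot.move_gripper(0.0,80); print("w",get_grip_width(),get_finger_force(),get_contact_force())
p2,q2=tcp_for_grip(G0+[0,0,60],scoopM(Y0),1)
robot.move_linear(p2,q2,v=80); print("w",get_grip_width(),get_finger_force(),get_contact_force(),get_clock())
p2,q2=tcp_for_grip(G0+[0,0,230],scoopM(Y0,np.radians(-8)),1)
robot.move_linear(p2,q2,v=150)
cv2.imwrite("pics/s2.png",cv2.resize(viewer.capture("scene")[100:300,240:560,::-1],None,fx=2,fy=2))
cur=get_qpos(); print(cur)
yaw=np.radians(-100)
for a in ((-8,45,255),(0,20,235),(20,20,228),(50,20,210)):
    P=pour_pose(yaw,np.radians(a[0]),a[1],a[2],1); print(a,P[0],robot.inverse_kinematics(*P))
print(get_clock())
E
```

```text
hit False [488.6781347  254.26478343  63.36615471] [488.5 254.2  63.3]
w -2.272367721185242e-05 0.0 [ 0.21501927 -0.09726672  0.60329892]
w 0.0010434785571607128 0.0 [ 0.16945946  0.2994452  -0.35916312] 7.6083
[0.33200353 0.20163034 0.07448392 1.57458905 0.0537473  0.39305149]
(-8, 45, 255) [574.14193326  67.53940083 288.10437759] [ 0.08201326  0.19370469  0.05783724  1.47057479 -0.13502821 -1.31183962]
(0, 20, 235) [568.8972615   37.79538923 276.3       ] [-0.04703181  0.14750338 -0.0147492   1.40854375  0.         -1.44329521]
(20, 20, 228) [565.85795907  20.55864858 285.96243326] [-0.28016961  0.12741584 -0.05902313  1.42271568  0.34703769 -1.68315732]
(50, 20, 210) [559.92980404 -13.06158926 279.44561709] [-0.5796735   0.29399036 -0.09227706  1.62366637  0.78105754 -2.15916598]
8.9417
```

View pics/s2.png

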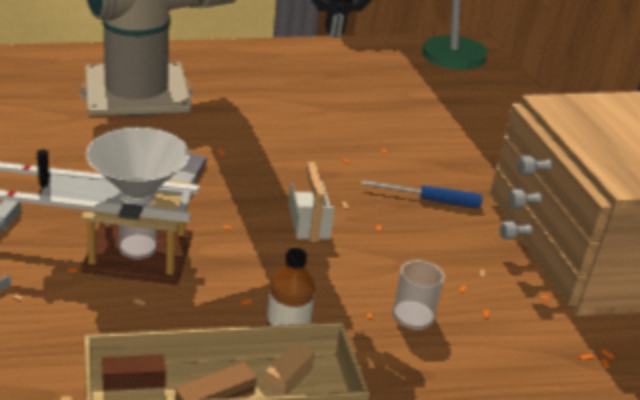

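The fingers closed on nothing (width 0). In the scene view the scoop still stands at full-frame pixel (396,200), while the gripper shows near (410,108). I'll compare projections to see why.

Run:
```python
from h import *
p=get_position(); print(p,get_orientation(),get_qpos())
print("tcp px",proj("scene",p),"scoop top px",proj("scene",[488,254,91]),"proj base",proj("scene",[488,254,0]),proj("top",p),"rim",proj("scene",RIM))
a=viewer.capture("scene"); b=viewer.capture("top"); 
v=np.vstack([a[:,120:520],b[:,120:520]])[:,:,::-1]
cv2.imwrite("pics/d3.png",np.hstack([a[60:360,180:580],b[60:360,120:520]])[:,:,::-1])
```

```text
[485.16356867 254.16000264 292.39957458] [-0.07065734  0.03219998  0.99697903  0.00187703] [0.33200353 0.20163034 0.07448392 1.57458905 0.0537473  0.39305149]
tcp px [404.16600434 128.33681883] scoop top px [396.99066185 186.76375794] proj base [394.02631524 210.14785358] [224.29444858 223.87933458] rim [307.0804402  175.87524433]
```

View pics/d3.png

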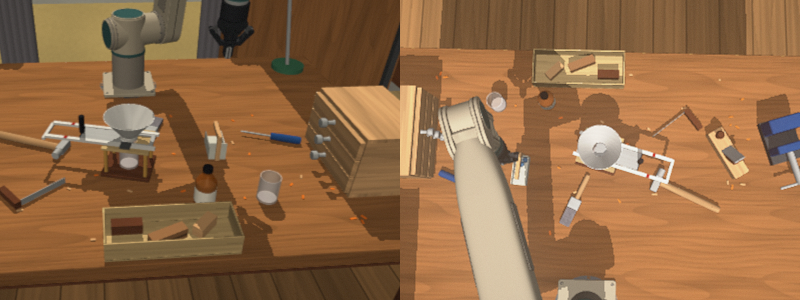

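Run:
```python
from h import *
p=get_position(); print(get_grip_width(), "tcp in wrist",proj("wrist",p))
q=get_orientation();M=R.from_quat([q[1],q[2],q[3],q[0]]).as_matrix()
for z in (-20,-40,-60): print(z,proj("wrist",p+M[:,2]*z), proj("scene",p+M[:,2]*z),proj("top",p+M[:,2]*z))
w=viewer.capture("wrist"); s=viewer.capture("scene")[60:160,350:470]; t=viewer.capture("top")[170:270,180:300]
st=np.hstack([cv2.resize(s,None,fx=2.5,fy=2.5),cv2.resize(t,None,fx=2.5,fy=2.5)])
cv2.imwrite("pics/d4.png",np.vstack([w[60:],np.pad(st,((0,0),(0,40),(0,0)))])[:,:,::-1])
```

```text
0.005445701305853692 tcp in wrist [317.30445478 231.01543727]
-20 [317.08969009 244.94921882] [405.16166605 122.46878992] [223.03348253 222.38359458]
-40 [316.82263167 262.27577988] [406.14559913 116.52784051] [221.76528271 220.87898197]
-60 [316.48153213 284.40607708] [407.14965244 110.46540596] [220.46074178 219.3312537 ]
```

View pics/d4.png

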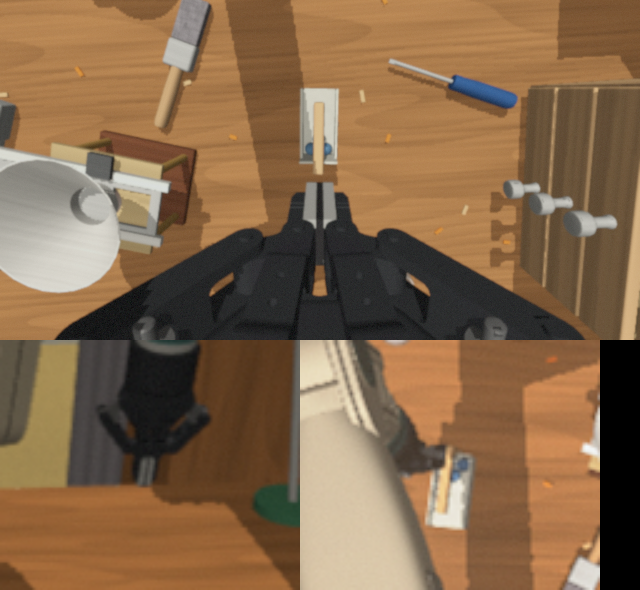

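The shut fingertips appear about 38 mm short of where the reported TCP projects, in both the wrist view (tip at (320,243)) and the scene view (tip at (409,117)). That explains the miss, because the fingers were above the bar. I'll check this by touching free bench with the fingers shut.

Run:
```python
from h import *
q=quat(toolM(scoopM(Y0),1))
robot.move_linear([475,170,130],q,v=250)
robot.move_linear([475,170,60],v=150,threshold=6); f0=get_contact_force()
hit=robot.move_linear([475,170,-60],v=50,threshold=6); print(hit,get_position(),f0,get_contact_force(),get_grip_width(),get_clock())
robot.move_linear([475,170,70],v=200)
```

```text
True [474.90850912 169.94610254 -37.26527812] [-0.52809635  0.51222182  0.57996824] [-0.05336959 -0.46300379  5.32911737] -0.0026325798543844234 12.4167
```

The bench touch read -37 mm, so the real tips sit about 36.5 mm behind the reported TCP. I'll use an effective grip offset of about 55 mm. The funnel y is also shifted by about +5 mm, since the scene and wrist views agree against the top view. Now to grasp again.

```bash
cat >> h.py <<'E'
OFF=robot.grip_point_offset+36.5   # real tips sit 36.5 mm behind the reported TCP (bench touch)
RIM=np.array([557.5,-31.5,183.])
E
python3 - <<'E'
from h import *
robot.move_gripper(0.5,80)
p,q=tcp_for_grip(G0+[0,0,60],scoopM(Y0),1); robot.move_linear(p,q,v=200)
p,q=tcp_for_grip(G0,scoopM(Y0),1)
print("hit",robot.move_linear(p,q,v=80,threshold=8), get_position(),p)
robot.move_gripper(0.0,80); print("w",get_grip_width(),get_finger_force(),get_contact_force())
p2,q2=tcp_for_grip(G0+[0,0,30],scoopM(Y0),1)
if get_finger_force()>20:
    robot.move_linear(p2,q2,v=60); print("w",get_grip_width(),get_finger_force(),get_contact_force())
print(get_clock())
for a in ((-8,45,255),(0,20,235),(20,20,228),(50,20,210)):
    P=pour_pose(np.radians(-100),np.radians(a[0]),a[1],a[2],1); print(a,np.round(P[0]),robot.inverse_kinematics(*P))
E
```

```text
hit False [489.00728744 254.36302866  27.17901816] [488.5 254.2  26.8]
w 0.15005226163125487 77.88511633872986 [-0.5490755  -0.07125131  2.11679282]
w 0.14866630420676527 77.9886782169342 [-0.16996312 -0.39956383 -1.80718809]
16.0917
(-8, 45, 255) [575.  68. 252.] [ 0.08280997  0.20490536 -0.00295595  1.39868908 -0.13499977 -1.31103611]
(0, 20, 235) [571.  43. 240.] [-0.03712888  0.16266061 -0.0724839   1.33565181  0.         -1.43339229]
(20, 20, 228) [570.  38. 252.] [-0.24700243  0.1394891  -0.11631846  1.34133633  0.34811068 -1.64789891]
(50, 20, 210) [567.  20. 256.] [-0.52419069  0.28655816 -0.14919024  1.52266025  0.8033573  -2.08680965]
```

Run:
```python
from h import *
D=np.radians
p,q=tcp_for_grip(G0+[0,0,190],scoopM(Y0,D(-8)),1); robot.move_linear(p,q,v=130)
p,q=pour_pose(D(-100),D(-8),95,262,1); robot.move_linear(p,q,v=90)
p,q=pour_pose(D(-100),D(-4),25,250,1); robot.move_linear(p,q,v=100)
print(get_clock(),get_grip_width(),get_contact_force())
c=viewer.capture("top")[170:270,260:380]; s=viewer.capture("scene")[110:230,240:400]
cv2.imwrite("pics/p5.png",np.hstack([cv2.resize(c,(400,333)),cv2.resize(s,(400,300+33))])[:,:,::-1])
```

```text
20.4333 0.14780551810343287 [ 0.2379287   1.06752592 -2.2790416 ]
```

View pics/p5.png

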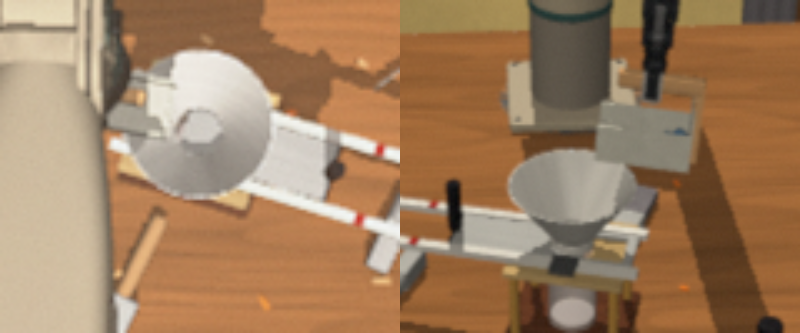

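The top view has the mouth at the upper-left part of the funnel at (170,97), with the funnel centre at (200,122). The scene view shows the scoop level with the balls at the back and its lip at (600,140), just behind the funnel centre. I'll shift 5 mm in x and pour slowly about the lip.

Run:
```python
from h import *
import h
D=np.radians; h.RIM=RIM-[5,0,0]
for t,b,z in ((5,22,242),(10,22,236),(15,22,232),(20,22,228),(28,22,222),(38,22,216),(50,20,212)):
    p,q=pour_pose(D(-100),D(t),b,z,1)
    d=np.linalg.norm(p-get_position()); robot.move_linear(p,q,v=max(d/0.45,12))
    print(t,round(get_clock(),2),get_contact_force().round(1))
robot.dwell(0.5)
s=viewer.capture("scene")[110:230,240:400]
cv2.imwrite("pics/p6a.png",cv2.resize(s,(400,300))[:,:,::-1])
for t,b,z in ((28,22,226),(0,30,250),(0,95,262)):
    p,q=pour_pose(D(-100),D(t),b,z,1); robot.move_linear(p,q,v=110)
print(get_clock(),get_grip_width(),get_contact_force())
c=viewer.capture("top")[170:270,260:380]; s2=viewer.capture("scene")[110:230,240:400]
# numeric check: blue pixels in funnel
hsv=cv2.cvtColor(c,cv2.COLOR_RGB2HSV); m=(hsv[...,0]>95)&(hsv[...,0]<125)&(hsv[...,1]>90); print("blue px top",m.sum(),np.argwhere(m).mean(0)[::-1]+[260,170] if m.any() else None)
a=cv2.imread("pics/p6a.png")
cv2.imwrite("pics/p6.png",np.hstack([a,cv2.resize(c,(360,300))[:,:,::-1]]))
```

```text
5 21.1 [ 0.9  1.  -0.7]
10 21.38 [ 0.6 -0.2 -2. ]
15 21.67 [-0.3  0.6 -2.1]
20 21.98 [-0.1 -0.9 -0.1]
28 22.45 [ 0.9  0.9 -2. ]
38 23.03 [-0.5 -0.3 -0.9]
50 23.62 [-0.  -0.1 -1.4]
26.1 0.1450879222128804 [ 0.74120208 -0.35117987 -2.85606383]
blue px top 14 [318.92857143 208.42857143]
```

View pics/p6.png

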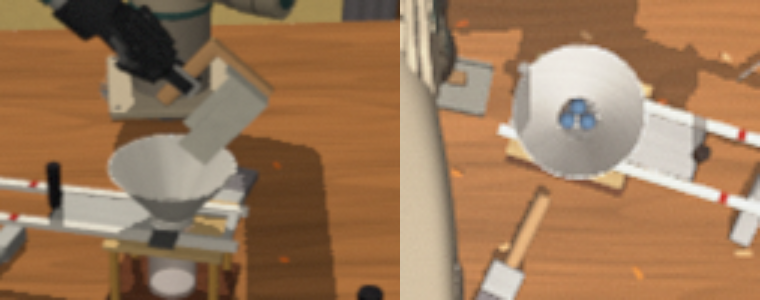

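All three balls sit in the throat, at top-crop pixel (577,115), and the shutter is shut. Next I put the scoop back, let go, hover over the knob, and locate the red marks from the wrist camera numerically.

Run:
```python
from h import *
p,q=tcp_for_grip(G0+[0,0,190],scoopM(Y0),1); robot.move_linear(p,q,v=170)
p,q=tcp_for_grip(G0+[0,0,12],scoopM(Y0),1); robot.move_linear(p,q,v=150)
p,q=tcp_for_grip(G0+[0,0,-2],scoopM(Y0),1); print("touch",robot.move_linear(p,q,v=25,threshold=5),get_position()-p,get_contact_force())
robot.move_gripper(0.45); robot.dwell(0.3)
p,q=tcp_for_grip(G0+[0,0,70],scoopM(Y0),1); robot.move_linear(p,q,v=120); print(get_clock())
cv2.imwrite("pics/w7.png",viewer.capture("wrist")[:,:,::-1])
for s in (1,-1):
    y=SDV*s; z=np.array([0,0,-1.]); M=np.column_stack([np.cross(y,z),y,z])
    K=RIM+145*SDV; K[2]=250
    print(s,robot.inverse_kinematics(K+z*OFF,quat(M)))
```

```text
touch True [ 1.24777757e-03 -1.50438074e-01  2.55069649e+00] [-0.56763654 -0.38190209  3.41310458]
31.025
1 [-0.43742897  0.13534012 -0.19939999  1.23605622  0.          2.98079837]
-1 [-0.43742897  0.13534012 -0.19939999  1.23605622  0.         -0.16079428]
```

```bash
cat >> h.py <<'E'
_y=-SDV; _z=np.array([0,0,-1.]); KQ=quat(np.column_stack([np.cross(_y,_z),_y,_z]))
def ktcp(d,z,rim=None): # grip point at distance d from the axis, height z
    g=(RIM if rim is None else rim)+d*SDV; return np.array([g[0],g[1],z-OFF])
E
python3 - <<'E'
from h import *
p,q=tcp_for_grip(G0+[0,0,220],scoopM(Y0),1); robot.move_linear(p,q,v=250)
p=ktcp(145,300); robot.move_ptp(p,KQ)
robot.move_linear(ktcp(145,250),v=150)
c=viewer.calibration("wrist"); im=viewer.capture("wrist"); cv2.imwrite("pics/w8.png",im[:,:,::-1])
h=cv2.cvtColor(im,cv2.COLOR_RGB2HSV); m=(((h[...,0]<6)|(h[...,0]>172))&(h[...,1]>150)&(h[...,2]>90)).astype(np.uint8)
n,l,s,ce=cv2.connectedComponentsWithStats(m)
for i in range(1,n):
    if s[i,4]>8: print(s[i],ce[i],onz("wrist",ce[i],111,c))
print("expected",[proj("wrist",RIM*[1,1,0]+185*SDV+e*38*np.array([-SDV[1],SDV[0],0])+[0,0,111],c) for e in(1,-1)])
t=viewer.capture("top"); sc=viewer.capture("scene"); cv2.imwrite("pics/sc8.png",sc[:,:,::-1])
f=cv2.resize(im,(480,300)); print(get_clock())
cv2.imwrite("pics/v10.png",np.vstack([np.hstack([f,cv2.resize(t[170:270,230:330],(300,300))]),cv2.resize(sc[100:240,220:420],(780,300))[:, :]])[:,:,::-1])
E
```

```text
[265 147  10  13 118] [269.13559322 153.02542373] [ 470.90712725 -200.88877928  111.        ]
[269 229   9  11  89] [272.86516854 233.74157303] [ 543.91109761 -221.74125473  111.        ]
expected [array([274.65524245, 232.87652557]), array([270.9335474 , 151.91505861])]
34.025
```

The wrist view puts the marks' midpoint at (507.4,-211.3), with 75.9 mm spacing, within 2 mm of my model. Now I grip the knob and pull it to the marks.

Run:
```python
from h import *
rim=np.array([558.,-33.4,0])
robot.move_linear(ktcp(145,175,rim),v=120)
print("hit",robot.move_linear(ktcp(145,147,rim),v=60,threshold=8),get_position()-ktcp(145,147,rim))
robot.move_gripper(0.0,90); print("w",get_grip_width(),get_finger_force(),get_contact_force(),get_position()-ktcp(145,147,rim))
for d in (155,165,175,185):
    robot.move_linear(ktcp(d,147,rim),v=30); e=get_position()-ktcp(145,147,rim); f=get_contact_force()
    print(d,(e@SDV).round(2),(f@SDV).round(2),get_finger_force(),round(get_clock(),2))
robot.dwell(0.6)
e=get_position()-ktcp(145,147,rim); print((e@SDV),(get_contact_force()@SDV),get_grip_width(),get_finger_force())
t=viewer.capture("top"); sc=viewer.capture("scene"); w=viewer.capture("wrist"); cv2.imwrite("pics/w9.png",w[:,:,::-1])
cv2.imwrite("pics/v10.png",np.vstack([np.hstack([cv2.resize(w,(480,300)),cv2.resize(t[165:265,275:381],(320,300))]),cv2.resize(sc[110:245,220:420],(800,300),interpolation=cv2.INTER_CUBIC)])[:,:,::-1])
```

```text
hit False [-0.2141909   0.11811546 -0.3534455 ]
w 0.18715278801279206 87.60570287704468 [-1.63943426 -3.26574922  2.0515622 ] [ 0.13681832 -1.08151189  0.62773506]
155 8.19 -5.13 88.06720733642578 36.23
165 17.43 -7.88 88.1558632850647 36.71
175 26.69 -10.48 88.3963394165039 37.19
185 35.9 -10.83 88.61425638198853 37.67
35.800113912732144 -11.889609444156049 0.18920906654672848 88.61240029335022
```

The arm gives about 4 mm under the spring: the hand moved 35.8 mm and the force is 11.9 N, both pointing to about 35 mm of travel. I'll command a bit further and then look.

Run:
```python
from h import *
rim=np.array([558.,-33.4,0])
robot.move_linear(ktcp(190,147,rim),v=20); robot.dwell(0.6)
e=get_position()-ktcp(145,147,rim); print((e@SDV),[round(float(get_contact_force()@SDV),2) for _ in range(4)],get_grip_width(),get_finger_force(),get_clock())
t=viewer.capture("top"); sc=viewer.capture("scene"); w=viewer.capture("wrist")
cv2.imwrite("pics/v10.png",np.vstack([np.hstack([cv2.resize(w,(480,300)),cv2.resize(t[165:265,275:381],(320,300))]),cv2.resize(sc[120:270,220:420],(800,300),interpolation=cv2.INTER_CUBIC)])[:,:,::-1])
```

```text
40.38160656267331 [-12.85, -12.85, -12.85, -12.85] 0.18997368942602053 88.72832894325256 39.425
```

View pics/v10.png

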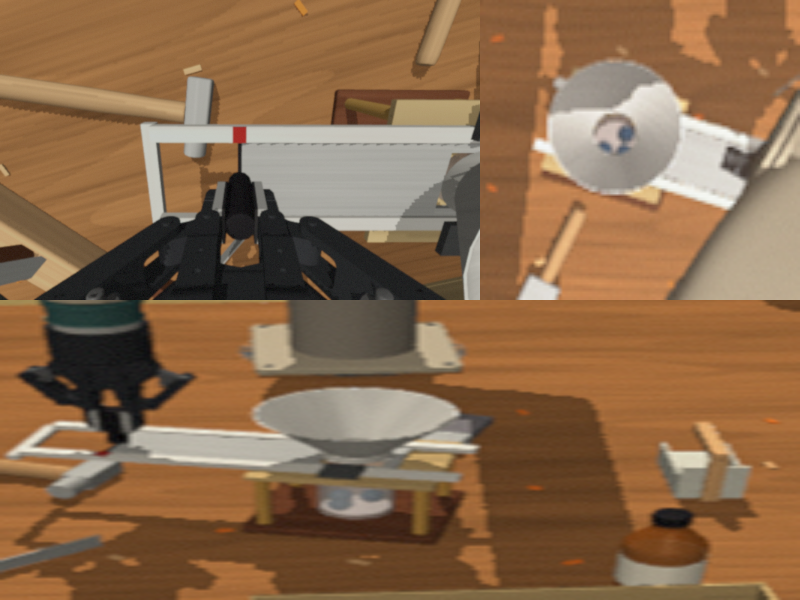

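The wrist view shows the knob and plate edge level with the red mark at (240,135). The scene view shows balls in the jar at (340,495) and (372,492), and the scoop upright at (705,470). I'll count the balls numerically.

Run:
```python
from h import *
def asc(n,u0,u1,v0,v1):
    im=np.mean([viewer.capture(n)[v0:v1,u0:u1].astype(float) for _ in range(2)],0)
    d=im[...,2]-im[...,0]; print(n,u0,v0)
    for r in d: print(" ".join(f"{int(x):4d}" for x in r))
asc("top",311,327,200,217); asc("scene",297,320,208,254)
r=np.array([558.,-33.4,0]); print([proj("top",r+[0,0,z]).round(1) for z in(27,121)],[proj("scene",r+[0,0,z]).round(1) for z in (17,27,47,90)],get_clock())
```

```text
top 311 200
 -16  -16  -16  -16  -16  -15  -15  -18  -17  -19  -18  -11  -11  -11  -12  -14
 -18  -18  -19  -18  -18  -19  -13  -10  -17  -11  -10  -11  -12  -13  -14  -16
 -11  -11  -11  -11  -10  -18  -15  -13  -24  -23  -18  -14  -12  -10  -15  -18
 -12  -12  -12  -11  -19  -29  -45  -41  -41  -35  -29  -23  -18  -18  -18  -18
 -13  -12  -12  -22  -24  -28  -30  -28  -26  -27  -29  -27  -35  -31  -19  -19
 -14  -11  -19  -28  -34  -27  -26  -26  -25  -25  -27  -26  -32  -30  -29  -23
 -15  -14  -20  -25  -23  -24  -26  -26  -25  -28  -23  -21  -19  -22  -41  -30
 -17  -26  -30  -25  -26  -25  -26  -24  -26  -25  -16    4   10    6  -13  -18
 -18  -17  -22  -26  -25  -25  -25  -25  -27  -20    0   28   35   34    6  -19
 -19  -17  -24  -26  -28  -27  -25  -24  -26  -16   16   31   36   35   15  -14
 -18  -20  -24  -26  -27  -26  -27  -25  -28  -17   12   27   31   32    6  -13
 -19  -19  -24  -25  -22  -21  -26  -26  -28  -24   -8   12   15   11  -12  -18
 -19  -16  -18  -17   -2    0  -12  -23  -26  -27  -19   -3   -5  -14  -22  -19
 -18  -17  -15   -2   31   35   24  -10  -26  -2
[... 5022 characters left out ...]
-68  -69  -68  -68  -68  -70  -68  -68  -68  -71  -70  -69  -71  -69  -67  -66  -66  -67  -67
 -70  -68  -69  -68  -69  -69  -69  -68  -67  -68  -70  -72  -73  -70  -67  -65  -65  -67  -65  -66  -65  -66  -66
 -68  -66  -66  -67  -68  -68  -66  -66  -66  -66  -67  -69  -71  -71  -70  -67  -67  -68  -69  -70  -69  -67  -69
 -66  -66  -65  -66  -66  -65  -66  -66  -68  -68  -66  -67  -67  -69  -68  -67  -68  -69  -67  -68  -67  -67  -66
 -67  -66  -66  -67  -66  -67  -68  -68  -70  -68  -69  -67  -67  -68  -67  -67  -67  -66  -66  -66  -65  -65  -65
[array([318.7, 211.7]), array([318.7, 208.8])] [array([308.4, 222.3]), array([308.4, 219.7]), array([308.4, 214.4]), array([308.4, 202.8])] 39.775
```

The top view shows three separate blue blobs, and in the scene view all the blue lies inside the jar near its floor (one ball upper right, two overlapping at left). The shutter is held at about 40 mm, so I'm handing in.

```bash
python3 -c "
from station import *
print(get_contact_force(),order.close_job())"
```

```text
the job is handed in; nothing more can be done
[ 2.52228997 12.50233769  4.72645597] None
```

The job is handed in with all three balls in the jar, the shutter held at about 40 mm (half travel), and the empty scoop upright on the bench; no verdict came back from the judge.

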